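# Steer the spot onto the light sensor

## Task

On the small optical board, turn first one and then the other of the two round knobs on top of the mirror mount so that the red light spot on the white plate lands on the round window of the square light sensor, not on any of the other black pieces. Then let go and leave the spot resting there.

Things in the scene. Friction and masses are not known exactly. Their poses are not given: they have to be found in the camera images.
- left_knob_grip (a point): Swing knob, left of two 90 mm apart. Round knurled steel knob, 32 mm across, 32 tall, on the mirror mount's top plate. Point: fixed on its axis, 12 mm below its top, 28 above the plate. Turned clockwise from above it swings the spot clockwise, on an arc about the right knob's axis, 0.22 rad per rad; counter-clockwise back. Turns easily, stays put; 1.4 rad suffices.
- right_knob_grip (a point): Tilt knob, right of two. Round knurled steel knob, 32 mm across, 32 tall, on the mirror mount's top plate. Point: fixed on its axis, 12 mm below its top, 28 above the plate. Turned clockwise from above it moves the spot straight away from this knob's axis, 30 mm per rad; counter-clockwise nearer. Turns easily, stays put; 1.4 rad suffices.
- spot (a point): Centre of the glowing red light spot, 12 mm across, that the mirror (under the right knob) throws on the white 130 mm square plate, 20 mm above the bench. It starts within 6 mm of the plate's middle, 140 mm in front of the right knob's axis (square to the line of the knobs, away from the robot).
- sensor: Light sensor: flat black square, 34 x 34 x 2 mm, with a grey round window 20 mm across in its middle, fixed near one corner of the white plate, some 24 to 30 mm from the plate's middle along both its edges. Origin: underside, below the window's centre. The other corners hold a black disc, a narrow strip and a cross: not the target.

How it is judged:
At the end, for the whole second after the job is handed in: The centre of the red spot rests within 10 mm (horizontally) of the centre of the square sensor's window, that is, on the window (horizontal distance between spot and sensor below 0.01 m); the robot touches nothing.
It also fails if it takes over 38 s, if anything falls off the work surface, if the arm or the gripper's body presses on something with over 40 N, if the wrist force passes 120 N, or if a joint passes its speed limit or range.

## Robot

A 7-joint arm with a two-finger parallel gripper is mounted at the origin on the work surface. World frame = base frame: x ahead of the robot, y to its left, z up, the work surface at z = 0. Lengths are in m, angles in rad, forces in N, time in s.
With the tool pointing down it reaches from about 0.4 to 0.875 m from the base axis. Payload 19.3 kg.
Tool frame: the origin (TCP) lies midway between the tips of the shut fingers; the grasp point (between the pads) lies 19 mm behind it; z points along the fingers, y is the line along which they close (so a half turn about z gives the same grasp; the last joint's range is limited). The gripper opens to 85 mm and grips with 20 to 120 N. Pads are 22 mm wide; open, the fingers measure 114 mm over their backs; the gripper's body (76 mm by 85 mm) begins 54 mm behind the grasp point. The pads swing forward as they close: fully open they stand 13 mm farther back than shut.
Start: joints at [1.166, 0.521, -0.036, 1.599, 0.021, 1.021, -0.113], TCP at [0.205, -0.59, 0.231] pointing down, gripper open.
Joint ranges: [-2.91, 2.91], [-0.3, 2.13], [-1.5, 1.42], [0.17, 2.43], [-1.26, 4.41], [0.16, 1.93], [-2.52, 2.52]. Speed limits (rad/s): [1.89, 1.89, 2.39, 2.39, 3.01, 3.01, 3.01].

## Interface

Orientations are given as [roll, pitch, yaw] about the fixed x, y, z axes, in that order (R = Rz(yaw) Ry(pitch) Rx(roll)).
In Python, from workcell import bot gives the robot as it stands.
- The arm moves only by the tool send_path, called after "Emit:" as a command line: name --argument value ..., lists and objects as JSON in quotes. Schema: {"type":"object","properties":{"moves":{"type":"array","items":{"type":"array","prefixItems":[{"type":"number"},{"type":"array","items":{"type":"number"},"minItems":3,"maxItems":3},{"type":"array","items":{"type":"number"},"minItems":3,"maxItems":3}],"minItems":3,"maxItems":3},"minItems":1,"maxItems":5},"squeeze":{"type":"number"},"only":{"type":"string"},"quiet":{"type":"boolean"},"lines":{"type":"string"}},"required":["moves"],"additionalProperties":false}. moves is a list of rows, 1 to 5 of them, each written [opening, [dx, dy, dz], [rx, ry, rz]]: the finger opening in m, then dx, dy, dz in a scale on which 1.0 is 400 mm, then a rotation vector rx, ry, rz in a scale on which 1.0 is 180 degrees; each row is the pose to reach, as a shift and turn from the pose commanded when the call began, along the tool's axes at that moment; what a row does not reach only later rows make up. A row lasts 1/8 s, in which the tool goes at most 0.0625 m and 0.188 rad, less where a joint would pass 70% of its speed; a pose out of reach is approached as far as the arm can. The fingers move at their own pace and stop on an object; squeeze is the grip in N (left out, the last holds). Time passes only in rows, so rows that do not move let the fingers close. The tool returns the time, the measured TCP pose, the force, the opening and the grip force at its end. only (a regular expression) keeps the lines of the reply that match it, lines (a string "A,B") keeps lines A to B, and quiet returns only ok. No shift or turn number may pass 1 either way. Input that does not fit is refused with a message, and nothing moves.
- bot.observe(): the state, without advancing time (a new reading comes with each control period).
- bot.grab_frame(name): name is "scene" or "top" or "wrist"; returns the picture (480x640x3 uint8, blue, green, red); there is no depth.
- bot.calibration(name): a dict with "vfov" (degrees; the focal length in pixels is half the picture's height over the tangent of half this angle, whatever the lens; pixels are square), "cx", "cy" (the principal point, pixels), "dist_coeffs" ([k1, k2, p1, p2, k3] as OpenCV has them; the pictures are not rectified), "eye" and "attitude" of the camera in the world. Camera axes: x right, y down, z forward; pixel columns grow to the right and rows downward; lengths in m; the calibration is good to about 2 mm. A picture is of the moment at which its call begins: read the wrist's pose just before it. calibration takes no time and is no camera call; for the wrist camera it gives the pose at the moment of the call.
- bot.job_done(): hands the job in; it is judged then, once.
The state is a dict: "clock": time; "qpos": joint angles; "qd": joint speeds; "joint_efforts": joint torques, N m; "position": TCP position; "tool_rot": TCP orientation; "force": force on the tool from outside, world axes, zero at the start; "moment": the same for the moment, N m; "grip_width": finger opening in m; "finger_force": force on a finger pad.
Only numpy, scipy, OpenCV 4.12 (cv2) and the standard library are available. Lean on these libraries where they do the work, as an engineer would, in place of code of your own. Each camera call takes 0.05 s, during which the arm holds its last target. There are 200 camera calls.

## Working session

There is one attempt and no reset: what is moved stays moved. The work goes in short steps, Python scripts to look and compute and a tool call to move; the robot and the scene stay as the last step left them, time stands still between calls to the robot, and variables do not carry over. Pictures are saved under pics/ and viewed, at most 10 in all, crops included, and the job is handed in when it is done.

```bash
ls; mkdir -p pics; python3 - <<'E'
from workcell import bot
import cv2
print(bot.observe())
for n in("top","scene"):
    f=bot.grab_frame(n);cv2.imwrite(f"pics/{n}0.png",f);print(n,bot.calibration(n))
E
```

```text
pics
workcell.py
{'clock': 0.0, 'qpos': array([ 1.16581151,  0.52198988, -0.03632019,  1.59997819,  0.02119472,
        1.02107152, -0.11278141]), 'qd': array([ 0.00061178, -0.00028739,  0.00101635,  0.00014656, -0.00011896,
       -0.00017685, -0.0013401 ]), 'joint_efforts': array([ 1.69844916e-04, -9.27121282e+01,  1.97998367e+00, -3.69939888e+01,
        1.77607290e-02,  8.14554660e-03, -3.22447204e-05]), 'position': array([ 0.20521547, -0.59001725,  0.23075152]), 'tool_rot': array([-3.14053300e+00,  7.31786761e-05,  3.34783915e-01]), 'force': array([-0.05969863, -0.17960872, -0.380805  ]), 'moment': array([ 0.00239882, -0.00690043,  0.02142582]), 'finger_force': 0.0, 'grip_width': 0.08552539505291296}
top {'vfov': 42.85300444619041, 'cx': 323.9788268595389, 'cy': 239.99270681204956, 'dist_coeffs': array([-0.20905008,  0.        ,  0.        ,  0.        ,  0.        ]), 'eye': array([0.52464515, 0.06177062, 0.9410796 ]), 'attitude': array([-3.04143073,  0.02480644, -1.59259133])}
scene {'vfov': 53.25816664055919, 'cx': 320.12951591093434, 'cy': 239.24181801228036, 'dist_coeffs': array([-0.11174005,  0.        ,  0.        ,  0.        ,  0.        ]), 'eye': array([0.99719477, 0.44416027, 0.49522289]), 'attitude': array([-2.18085418, -0.01533203,  2.3731649 ])}
```

View pics/top0.png

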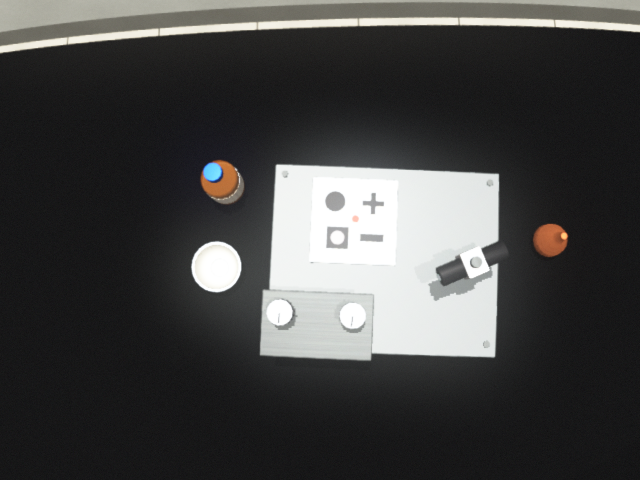

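View pics/scene0.png

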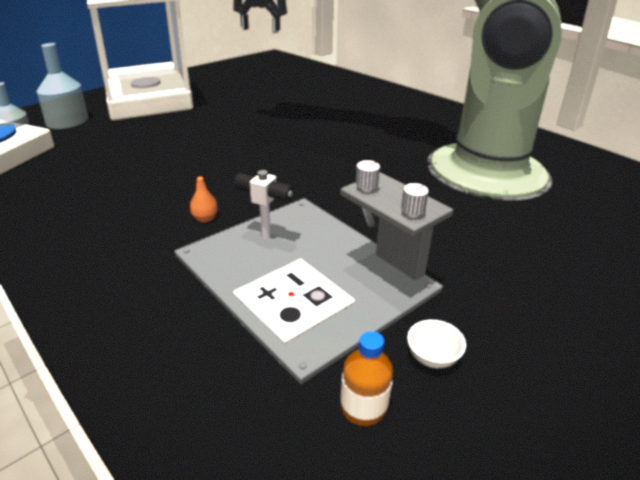

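The top view shows the left knob near (280,313), the right knob near (352,316), the red spot at (355,219) and the square sensor with its window at (337,238). The scene view shows the knob tops at about (415,190) and (368,166), and confirms which piece is the sensor (318,295).

```bash
cat > h.py <<'E'
import numpy as np,cv2
from scipy.spatial.transform import Rotation as R
from workcell import bot
def cam(n):
    c=bot.calibration(n);f=240/np.tan(np.radians(c["vfov"])/2)
    return np.array([[f,0,c["cx"]],[0,f,c["cy"]],[0,0,1]]),c["dist_coeffs"],c["eye"],R.from_euler("xyz",c["attitude"]).as_matrix()
def ray(n,p):
    K,d,e,A=cam(n);u=cv2.undistortPoints(np.array([[p]],float),K,d)[0,0]
    v=A@[u[0],u[1],1];return e,v/np.linalg.norm(v)
def onz(n,p,z):
    e,v=ray(n,p);return e+v*(z-e[2])/v[2]
def proj(n,X):
    K,d,e,A=cam(n);r=A.T
    return cv2.projectPoints(np.array([X],float),cv2.Rodrigues(r)[0],-r@e,K,d)[0][0,0]
def tri(p,q):
    e1,v1=ray("top",p);e2,v2=ray("scene",q)
    s=np.linalg.lstsq(np.c_[v1,-v2],e2-e1,rcond=None)[0];a=e1+s[0]*v1;b=e2+s[1]*v2
    return (a+b)/2,np.linalg.norm(a-b)
def blob(m,box):
    x0,y0,x1,y1=box;k=np.zeros_like(m);k[y0:y1,x0:x1]=m[y0:y1,x0:x1]
    cs=cv2.findContours(k,cv2.RETR_EXTERNAL,cv2.CHAIN_APPROX_NONE)[0]
    c=max(cs,key=cv2.contourArea);return cv2.minAreaRect(c)[0],cv2.contourArea(c),cv2.boundingRect(c)
def spot(f,n="top"):
    g=f.astype(int);m=((g[...,2]-np.maximum(g[...,0],g[...,1]))>40).astype(np.uint8)*255
    box=(305,170,405,270) if n=="top" else (230,255,360,345)
    x0,y0,x1,y1=box;ys,xs=np.nonzero(m[y0:y1,x0:x1]);return (xs.mean()+x0,ys.mean()+y0),len(xs)
E
python3 - <<'E'
from h import *
f=cv2.imread("pics/top0.png");g=cv2.cvtColor(f,cv2.COLOR_BGR2GRAY)
w=(g>215).astype(np.uint8)*255
for b in((262,293,300,332),(332,297,372,335)): print(blob(w,b))
print("plate",blob((g>200).astype(np.uint8)*255,(305,170,405,270)))
d=(g<110).astype(np.uint8)*255
s=blob(d,(325,224,350,252));print("sens",s)
sp=spot(f);print("spot",sp)
print("S",onz("top",s[0],.022),"spot",onz("top",sp[0],.02))
print(tri((280,313),(415,190)),tri((352,316),(368,166)))
b=cv2.resize(f[290:340,255:385],None,fx=6,fy=6,interpolation=cv2.INTER_CUBIC)
sc=cv2.imread("pics/scene0.png");c=cv2.resize(sc[150:230,335:465],None,fx=3.8,fy=3.8,interpolation=cv2.INTER_CUBIC)
c=cv2.resize(c,(780,int(c.shape[0]*780/c.shape[1])))[:300]
cv2.imwrite("pics/c0.png",np.vstack([b,c]))
E
```

```text
((278.5, 311.5), 494.0, (266, 299, 26, 26))
((351.5, 312.5), 707.0, (332, 297, 40, 32))
plate ((354.5, 219.5), 9801.0, (305, 170, 100, 100))Traceback (most recent call last):
  File "<stdin>", line 7, in <module>
  File "h.py", line 22, in blob
    c=max(cs,key=cv2.contourArea);return cv2.minAreaRect(c)[0],cv2.contourArea(c),cv2.boundingRect(c)
ValueError: max() iterable argument is empty
```

```bash
python3 - <<'E'
from h import *
f=cv2.imread("pics/top0.png");g=cv2.cvtColor(f,cv2.COLOR_BGR2GRAY)
print(g[238,322:354]);print(g[220,300:404:4]);print(g[313,262:300]);print(g[316,335:372]);print(f[216:223,352:359,2]-f[216:223,352:359,1])
b=cv2.resize(f[290:340,255:385],None,fx=6,fy=6,interpolation=cv2.INTER_CUBIC)
sc=cv2.imread("pics/scene0.png");c=cv2.resize(sc[155:205,345:475],None,fx=6,fy=6,interpolation=cv2.INTER_CUBIC)
cv2.imwrite("pics/c0.png",np.vstack([b,c[:300]]))
E
```

```text
[255 255 255 254 239 178 167 172 215 248 253 253 253 253 253 253 253 253
 253 253 253 245 204 173 169 184 244 255 255 255 255 255]
[244 244 244 255 255 255 255 255 255 255 255 255 255 240 214 255 255 255
 255 255 255 255 255 255 250 241]
[177 201 203 208 236 254 255 255 255 255 255 255 255 255 255 255 250 235
 253 255 255 255 255 255 255 255 255 255 255 252 173 118 133 174 207 211
 211 210]
[201 201 199 202 214 253 255 255 255 255 255 255 255 255 255 255 252 241
 252 255 255 255 255 255 255 255 255 255 255 255 244 215 217 217 217 216
 215]
[[ 6 33 50 55 49 31  5]
 [22 51 57 58 57 51 25]
 [33 55 57 55 56 57 37]
 [32 54 56 56 55 55 31]
 [20 49 57 57 56 48 16]
 [ 5 23 37 44 50 31  4]
 [ 1  3  4  5  6  4  1]]
```

View pics/c0.png

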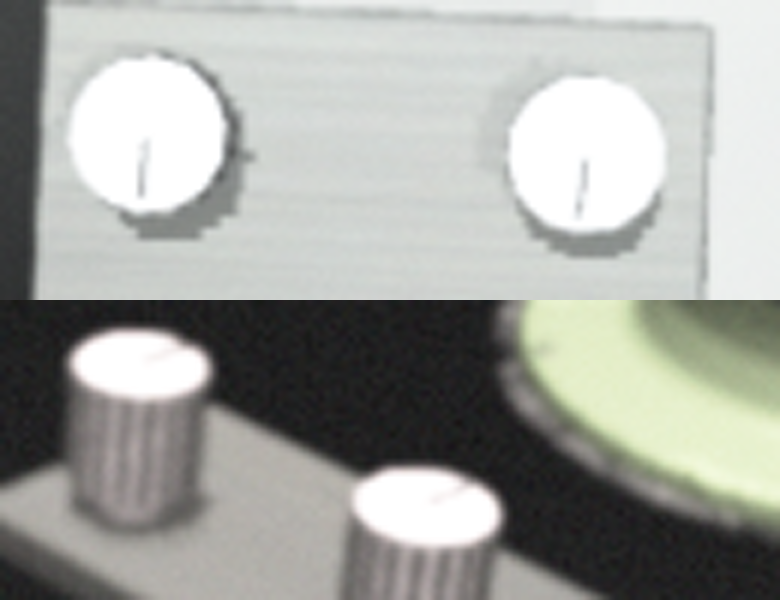

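The crop shows the knob tops clearly. In the top view they are at (279.2,311.8) left and (352.6,315.3) right; in the scene view at (416.1,189.3) and (368.1,165.7).

```bash
sed -i 's/>40)/>25)/' h.py; cat > m.py <<'E'
from h import *
def sensor(f):
    g=cv2.cvtColor(f,cv2.COLOR_BGR2GRAY)
    return blob((g<225).astype(np.uint8)*255,(320,220,356,256))
E
python3 - <<'E'
from m import *
f=cv2.imread("pics/top0.png");s=sensor(f);sp=spot(f);print(s,sp)
S=onz("top",s[0],.022);P=onz("top",sp[0],.02);print(S,P)
L,e1=tri((279.2,311.8),(416.1,189.3));Q,e2=tri((352.6,315.3),(368.1,165.7))
print(L,e1,Q,e2,np.linalg.norm(L-Q))
z=(L[2]+Q[2])/2
L=onz("top",(279.2,311.8),z);Q=onz("top",(352.6,315.3),z);print(L,Q,np.linalg.norm(L-Q))
f2=cv2.imread("pics/scene0.png");p2=spot(f2,"scene");print(p2,onz("scene",p2[0],.02))
a=(P-Q)[:2];b=(S-Q)[:2]
print("r",np.linalg.norm(a),np.linalg.norm(b),"right cw",(np.linalg.norm(b)-np.linalg.norm(a))/.03)
d=np.arctan2(b[1],b[0])-np.arctan2(a[1],a[0]);print("left cw",-d/.22)
print("line angle",np.arctan2(L[1]-Q[1],L[0]-Q[0]))
E
```

```text
((336.5, 237.5), 412.5, (326, 227, 22, 22)) ((np.float64(355.06060606060606), np.float64(218.42424242424244)), 33)
[0.62083904 0.06355528 0.022     ] [0.64948526 0.0346752  0.02      ]
[0.51356941 0.13541665 0.18832102] 0.0009660654003632282 [0.50752215 0.04525149 0.18787983] 0.0012479236761698171 0.09036880468166836
[0.5132872  0.13583508 0.18810042] [0.50713317 0.04573992 0.18810042] 0.09030509592504726
((np.float64(291.0), np.float64(294.0)), 31) [0.65021888 0.03324307 0.02      ]
r 0.14278146393889296 0.11509305797850751 right cw -0.9229468653461818
left cw -1.0590348702638017
line angle 1.5025963341490658
```

Geometry is consistent: knob spacing comes out at 90.3 mm and the two views agree to about 1 mm. The right knob needs 0.92 rad CCW and the left knob 1.06 rad CCW. I'll go to the right knob first.

Careful with the scale: shifts go in shares of 400 mm and turns go in shares of 180 degrees. That gives: -0.22 m / 0.4 = -0.55, -0.6 rad / 3.1416 = -0.191.

```bash
cat > to.py <<'E'
import sys
from h import *
o=bot.observe();T=R.from_euler("xyz",o["tool_rot"]);t=np.array([float(a) for a in sys.argv[1:4]])
print("tool delta",np.round(T.inv().apply(t-o["position"]),4),"q",np.round(o["qpos"],2),"rot",np.round(o["tool_rot"],3),"t",o["clock"])
E
```

Emit:
send_path --moves '[[0.085, [0.55, -0.55, 0], [0, 0, -0.191]], [0.085, [0.55, -0.55, 0], [0, 0, -0.191]], [0.085, [0.55, -0.55, 0], [0, 0, -0.191]], [0.085, [0.55, -0.55, 0], [0, 0, -0.191]], [0.085, [0.55, -0.55, 0], [0, 0, -0.191]]]' --squeeze 40

```text
clock: 0.72
position: [0.3413, -0.3084, 0.2313]
tool_rot: [3.141, -0.0, 0.935]
force: [2.1, -1.2, -0.6]
grip_width: 0.0852
finger_force: 0.0
```

```bash
python3 to.py .507 .0457 .231
```

```text
tool delta [ 3.833e-01 -7.680e-02  3.000e-04] q [ 0.84  0.27 -0.29  2.01  0.1   0.88 -0.13] rot [ 3.141 -0.     0.935] t 0.725
```

Converted, 0.3 m / 0.4 = 0.75, -0.06 m / 0.4 = -0.15.

Emit:
send_path --moves '[[0.085, [0.75, -0.15, 0], [0, 0, 0]], [0.085, [0.75, -0.15, 0], [0, 0, 0]], [0.085, [0.75, -0.15, 0], [0, 0, 0]], [0.085, [0.75, -0.15, 0], [0, 0, 0]], [0.085, [0.75, -0.15, 0], [0, 0, 0]]]'

```text
clock: 1.35
position: [0.4713, -0.0311, 0.2313]
tool_rot: [3.142, -0.0, 0.935]
force: [1.1, -0.7, -0.1]
grip_width: 0.0851
finger_force: 0.0
```

```bash
python3 to.py .507 .0457 .231
```

```text
tool delta [ 0.083  -0.0169  0.0003] q [ 0.31  0.31 -0.45  1.97  0.17  0.9  -0.86] rot [ 3.142 -0.     0.935] t 1.35
```

Converted, 0.083 m / 0.4 = 0.2075, 0.05 m / 0.4 = 0.125.

Emit:
send_path --moves '[[0.085, [0.125, -0.025, 0], [0, 0, 0]], [0.085, [0.2075, -0.0425, 0], [0, 0, 0]], [0.085, [0.2075, -0.0425, 0], [0, 0, 0]], [0.085, [0.2075, -0.0425, 0], [0, 0, 0]]]'

```text
clock: 1.85
position: [0.5061, 0.043, 0.231]
tool_rot: [-3.141, 0.001, 0.935]
force: [-0.4, -0.1, 0.2]
grip_width: 0.085
finger_force: 0.0
```

```bash
python3 to.py .507 .0457 .158
python3 - <<'E'
from h import *
f=bot.grab_frame("wrist");print(proj("wrist",(.5071,.0457,.188)))
g=bot.grab_frame("top");cv2.imwrite("pics/v1.png",np.vstack([cv2.resize(f,(400,300)),cv2.resize(g[180:360,220:460],(400,300))]))
E
```

```text
tool delta [ 0.0028 -0.0008  0.073 ] q [ 0.16  0.37 -0.46  1.89  0.2   0.94 -1.03] rot [-3.141e+00  1.000e-03  9.350e-01] t 1.85
[318.55487824 272.70834872]
```

View pics/v1.png

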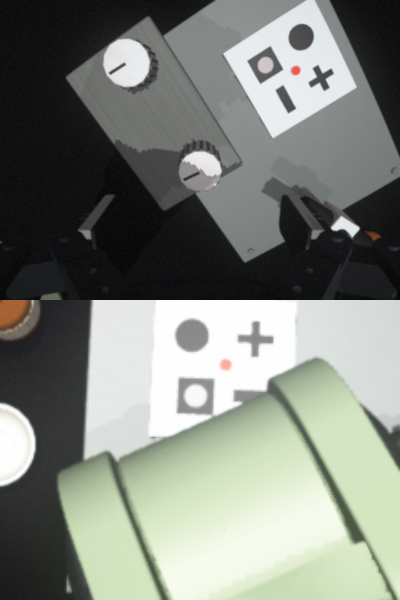

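The wrist view has the right knob top at about (320,275), against a prediction of (319,273), so the alignment is good. The spot and the sensor are visible in both views. I'll descend and grip.

Converted, 0.073 m / 0.4 = 0.1825, 0.04 m / 0.4 = 0.1.

Emit:
send_path --moves '[[0.085, [0.005, 0, 0.1], [0, 0, 0]], [0.085, [0.005, 0, 0.1825], [0, 0, 0]], [0.085, [0.005, 0, 0.1825], [0, 0, 0]], [0.085, [0.005, 0, 0.1825], [0, 0, 0]]]'

```text
clock: 2.45
position: [0.508, 0.0449, 0.1595]
tool_rot: [3.141, -0.001, 0.934]
force: [0.3, -0.0, -0.4]
grip_width: 0.085
finger_force: 0.0
```

Emit:
send_path --moves '[[0.03, [0, 0, 0], [0, 0, 0]], [0.03, [0, 0, 0], [0, 0, 0]], [0.03, [0, 0, 0], [0, 0, 0]], [0.03, [0, 0, 0], [0, 0, 0]], [0.03, [0, 0, 0], [0, 0, 0]]]' --squeeze 40

```text
clock: 3.08
position: [0.5072, 0.0457, 0.1589]
tool_rot: [-3.141, 0.0, 0.935]
force: [-7.6, 3.1, 14.4]
grip_width: 0.0308
finger_force: 38.4
```

```bash
python3 to.py .507 .0457 .158
```

```text
tool delta [-0.0001 -0.0001  0.0009] q [ 0.12  0.47 -0.43  1.95  0.27  0.78 -1.1 ] rot [-3.141  0.     0.935] t 3.075
```

Converted, -0.9 rad / 3.1416 = -0.2865.

Emit:
send_path --moves '[[0.03, [0, 0, 0], [0, 0, -0.0573]], [0.03, [0, 0, 0], [0, 0, -0.1146]], [0.03, [0, 0, 0], [0, 0, -0.1719]], [0.03, [0, 0, 0], [0, 0, -0.2292]], [0.03, [0, 0, 0], [0, 0, -0.2865]]]'

```text
clock: 3.7
position: [0.5068, 0.0457, 0.1589]
tool_rot: [-3.141, -0.0, 1.841]
force: [-11.7, 2.5, 16.6]
grip_width: 0.0311
finger_force: 38.8
```

Emit:
send_path --moves '[[0.03, [0, 0, 0], [0, 0, 0]], [0.03, [0, 0, 0], [0, 0, 0]]]'

```text
clock: 3.95
position: [0.5068, 0.0457, 0.1589]
tool_rot: [-3.14, -0.0, 1.835]
force: [-10.8, 2.5, 18.4]
grip_width: 0.0309
finger_force: 39.1
```

```bash
cat > err.py <<'E'
from h import *
Q=np.array([.5071,.0457]);S=np.array([.6208,.0636])
f=bot.grab_frame("top")
p,n=spot(f);P=onz("top",p,.02)[:2];a=P-Q;b=S-Q
print("spot px",p,n,"dist",np.linalg.norm(P-S),"right cw",(np.linalg.norm(b)-np.linalg.norm(a))/.03,"left cw",-(np.arctan2(b[1],b[0])-np.arctan2(a[1],a[0]))/.22)
E
python3 err.py
```

```text
spot px (np.float64(353.44), np.float64(235.2)) 25 dist 0.02595965408703834 right cw -0.06631623743139868 left cw -1.0155531679874845
```

Converted, -0.06 rad / 3.1416 = -0.0191.

Emit:
send_path --moves '[[0.03, [0, 0, 0], [0, 0, -0.0191]], [0.03, [0, 0, 0], [0, 0, -0.0191]], [0.085, [0, 0, 0], [0, 0, -0.0191]], [0.085, [0, 0, 0], [0, 0, -0.0191]], [0.085, [0, 0, 0], [0, 0, -0.0191]]]'

```text
clock: 4.62
position: [0.5076, 0.0451, 0.1583]
tool_rot: [-3.142, 0.0, 1.895]
force: [0.0, 0.3, 1.2]
grip_width: 0.0832
finger_force: 0.0
```

Emit:
send_path --moves '[[0.085, [0, 0, 0], [0, 0, 0]], [0.085, [0, 0, -0.1], [0, 0, 0]], [0.085, [0, 0, -0.1825], [0, 0, 0]], [0.085, [0, 0, -0.1825], [0, 0, 0]]]'

```text
clock: 5.12
position: [0.5086, 0.0454, 0.2333]
tool_rot: [3.138, 0.001, 1.894]
force: [-0.8, 0.0, -1.0]
grip_width: 0.085
finger_force: 0.0
```

```bash
python3 to.py .5133 .1358 .231; python3 err.py
```

```text
tool delta [0.0842 0.0332 0.0023] q [ 0.35  0.41 -0.73  1.87  0.33  0.98 -0.2 ] rot [3.138e+00 1.000e-03 1.894e+00] t 5.125
spot px (np.float64(353.5483870967742), np.float64(236.61290322580646)) 31 dist 0.025895574959712172 right cw 0.005097669491413437 left cw -1.0254834085534519
```

Converted, 0.084 m / 0.4 = 0.21, 0.04 m / 0.4 = 0.1, 0.6 rad / 3.1416 = 0.191.

Emit:
send_path --moves '[[0.085, [0.1, 0.04, 0], [0, 0, 0.0573]], [0.085, [0.21, 0.0825, 0], [0, 0, 0.1146]], [0.085, [0.21, 0.0825, 0], [0, 0, 0.1719]], [0.085, [0.21, 0.0825, 0], [0, 0, 0.191]], [0.085, [0.21, 0.0825, 0], [0, 0, 0.191]]]'

```text
clock: 5.8
position: [0.5118, 0.1354, 0.2304]
tool_rot: [-3.141, 0.001, 1.296]
force: [-0.2, -0.2, -0.8]
grip_width: 0.0854
finger_force: 0.0
```

```bash
python3 to.py .5133 .1358 .158
python3 - <<'E'
from h import *
f=bot.grab_frame("wrist");print(proj("wrist",(.5133,.1358,.188)));cv2.imwrite("pics/v2.png",f)
E
```

```text
tool delta [0.0009 0.0014 0.0724] q [ 0.08  0.42 -0.6   1.83  0.28  0.98 -0.91] rot [-3.141e+00  1.000e-03  1.296e+00] t 5.8
[323.53567236 277.43228638]
```

View pics/v2.png

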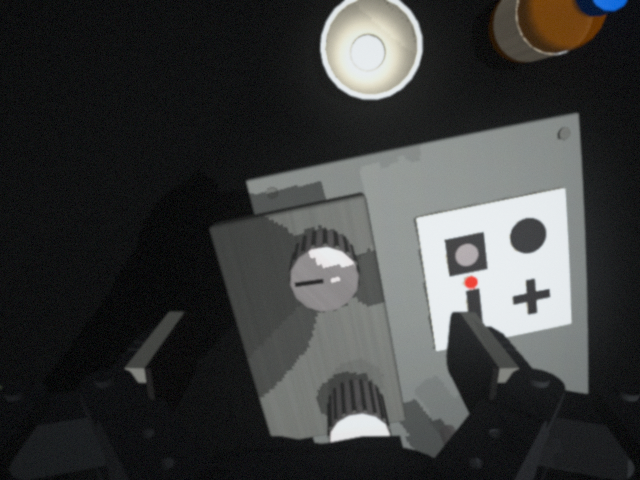

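The wrist view has the left knob top at (324,279), against a prediction of (324,277). The spot at (471,282) lies tangentially beside the sensor window at (466,254). I'll descend, grip and turn.

Emit:
send_path --moves '[[0.085, [0.0025, 0.0025, 0.1], [0, 0, 0]], [0.085, [0.0025, 0.0025, 0.18], [0, 0, 0]], [0.085, [0.0025, 0.0025, 0.18], [0, 0, 0]], [0.085, [0.0025, 0.0025, 0.18], [0, 0, 0]]]'

```text
clock: 6.35
position: [0.5138, 0.1362, 0.1602]
tool_rot: [3.141, -0.001, 1.295]
force: [0.2, 1.0, 0.1]
grip_width: 0.0848
finger_force: 0.0
```

Emit:
send_path --moves '[[0.03, [0, 0, 0], [0, 0, 0]], [0.03, [0, 0, 0], [0, 0, 0]], [0.03, [0, 0, 0], [0, 0, 0]], [0.03, [0, 0, 0], [0, 0, 0]], [0.03, [0, 0, 0], [0, 0, 0]]]' --squeeze 40

```text
clock: 6.98
position: [0.5132, 0.1362, 0.1599]
tool_rot: [3.142, 0.0, 1.295]
force: [-4.7, -0.8, 10.2]
grip_width: 0.0308
finger_force: 38.7
```

Emit:
send_path --moves '[[0.03, [0, 0, 0], [0, 0, -0.0573]], [0.03, [0, 0, 0], [0, 0, -0.1146]], [0.03, [0, 0, 0], [0, 0, -0.1719]], [0.03, [0, 0, 0], [0, 0, -0.2292]], [0.03, [0, 0, 0], [0, 0, -0.2865]]]'

```text
clock: 7.6
position: [0.5124, 0.136, 0.1599]
tool_rot: [-3.14, 0.0, 2.201]
force: [-13.5, -3.5, 16.2]
grip_width: 0.031
finger_force: 39.6
```

Emit:
send_path --moves '[[0.03, [0, 0, 0], [0, 0, -0.0382]], [0.03, [0, 0, 0], [0, 0, -0.0382]], [0.03, [0, 0, 0], [0, 0, -0.0382]]]'

```text
clock: 7.98
position: [0.5123, 0.1359, 0.1598]
tool_rot: [-3.14, -0.0, 2.315]
force: [-12.6, -2.7, 18.7]
grip_width: 0.0308
finger_force: 40.0
```

```bash
python3 err.py
```

```text
spot px (np.float64(337.075), np.float64(238.2)) 40 dist 0.0012192892657779065 right cw 0.032105148092655134 left cw -0.02965048845379017
```

Spot is about 1 mm from the sensor centre. Release, rise, verify.

Emit:
send_path --moves '[[0.085, [0, 0, 0], [0, 0, 0]], [0.085, [0, 0, 0], [0, 0, 0]], [0.085, [0, 0, 0], [0, 0, 0]], [0.085, [0, 0, 0], [0, 0, 0]]]'

```text
clock: 8.52
position: [0.5134, 0.136, 0.1593]
tool_rot: [-3.142, -0.0, 2.315]
force: [-0.2, 0.4, 0.3]
grip_width: 0.0849
finger_force: 0.0
```

Emit:
send_path --moves '[[0.085, [0, 0, -0.1], [0, 0, 0]], [0.085, [0, 0, -0.2], [0, 0, 0]], [0.085, [0, 0, -0.2], [0, 0, 0]], [0.085, [0, 0, -0.2], [0, 0, 0]], [0.085, [0, 0, -0.2], [0, 0, 0]]]'

```text
clock: 9.15
position: [0.513, 0.1359, 0.2385]
tool_rot: [-3.14, -0.001, 2.315]
force: [-0.3, 0.2, -0.4]
grip_width: 0.0851
finger_force: 0.0
```

```bash
python3 err.py; python3 - <<'E'
from h import *
g=bot.grab_frame("top");f=bot.grab_frame("scene")
cv2.imwrite("pics/v3.png",np.hstack([cv2.resize(g[160:280,290:450],(400,300)),cv2.resize(f[240:360,210:370],(400,300))]))
E
```

```text
spot px (np.float64(337.06382978723406), np.float64(238.14893617021278)) 47 dist 0.0011556083198906674 right cw 0.02945587070694635 left cw -0.029521884088750217
```

View pics/v3.png

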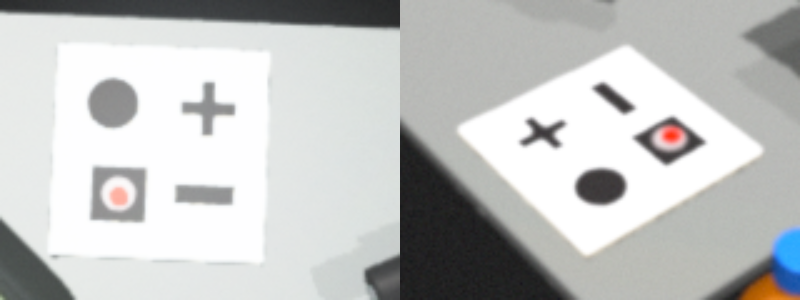

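Both views show the red spot inside the window of the square sensor, at (118,195) in the left crop and (671,136) in the right crop. The gripper is clear of everything.

```bash
python3 -c "from workcell import bot;print(bot.job_done())"
```

```text
the job is handed in; nothing more can be done
None
```

I turned the right knob and then the left, and the red spot now rests about 1 mm from the centre of the square sensor's window; the gripper is clear and the job was handed in at about 9 s on the robot's clock.

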